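Hang the vial carrier on the tilted mixer and start it

TASK

Pick up the orange vial carrier by its black grip, slip its keyhole over the headed stud on the mixer's sloping deck, and slide it down the slope until the stud is fully home in the narrow end of the slot, the carrier lying flat on the deck and straight with it. Then throw the red lever fully over to start the mixer, and leave the beaker, the tip box and the jar where they stand.

Things in the scene. Friction and masses are not known exactly. Their poses are not given: they have to be found in the camera images.
- carrier: Loose orange plate, 150 (x) x 100 (y) x 6 mm, about 0.22 kg, flat on the bench at the start. Origin: centre of its underside; z up through the plate, x along its length to the keyhole end. Three amber vials with blue caps (24 mm wide at the foot, tops 38 mm above the underside) are fixed in a row at x = -56 mm, y = -33, 0, +33 mm.
- carrier_grip (a point): Centre of the carrier's black grip, a rib 32 (x) x 16 (y) mm that stands on the plate at carrier x = -16 mm, y = 0, from 6 to 40 mm above the underside; this point is 23 mm above the underside. Pinch it across y. Axes as the carrier's.
- carrier_entry (a point): Centre of the keyhole's entry hole (26 mm wide, right through the plate), at the underside, carrier x = +25 mm, y = 0. From it a 14 mm wide slot runs towards carrier +x and ends square at carrier x = +54 mm.
- deck: Grey sloping deck of the mixer, fixed, 220 (x) x 150 (y) x 12 mm. Origin: centre of its upper face, 140 mm above the bench; x straight up the slope, z out of the face (35 degrees from vertical, leaning to the robot's side), y level. The carrier goes on it with axes parallel to the deck's, keyhole end up the slope.
- stud (a point): Foot of the headed stud, on the deck's face at deck x = +30 mm, y = 0. It stands along the deck's z: steel neck 10 mm thick, 9 mm long, then a brass head 20 mm across, 5 mm thick (top 14 mm off the face). Slip on with the stud at carrier x = +25 mm; fully home it is at +49 mm, against the slot's end, the carrier having slid 24 mm down the slope.
- mixer: Fixed blue base of the mixer, a box 240 (x) x 280 (y) x 60 mm. Origin: centre of its underside on the bench; x is the level direction towards the high side of the deck. The deck stands above it, its centre at y = +45 mm. The lever stands beside the deck at x = -60 mm, y = -95 mm.
- lever (a joint): Toggle lever angle in rad: about 0 at the start (0 to 0.1), when it leans 0.5 rad from vertical towards the mixer's -x; 1.0 when fully over, leaning 0.5 rad towards +x. It stays where it is left and takes about 1 N at the ball to move.
- lever_tip (a point): Centre of the red ball (26 mm across) at the end of the 10 mm thick lever, 80 mm from its hinge. The hinge is at mixer x = -60, y = -95 mm, 82 mm above the bench, its axis along mixer y; the grey block round it (70 x 50 mm) reaches 85 mm above the bench, its 13 mm hub 95 mm.
- beaker: Bystander: open glass beaker, 70 mm across, 90 mm high. Origin: centre of its underside.
- tipbox: Bystander: blue tip box with a white lid, 120 (x) x 85 (y) x 70 mm. Origin: centre of its underside.
- jar: Bystander: jar with a red cap, 64 mm across, 70 mm high. Origin: centre of its underside.
Mind the look-alikes: they are no part of the job. Of the things like the carrier, leave any that is grey or turquoise; of the rest the larger one is meant.

How it is judged:
By the outcome, as a careful person would: the job done as asked, in the order asked, and still so for the second after the job is handed in, with the robot touching nothing.
It also fails if it takes over 56 s, if anything falls off the work surface, if the arm or the gripper's body presses on something with over 40 N, if the wrist force passes 120 N, or if a joint passes its speed limit or range.

ROBOT

A 6-joint arm with a two-finger parallel gripper is mounted at the origin on the work surface. World frame = base frame: x ahead of the robot, y to its left, z up, the work surface at z = 0. Lengths are in m, angles in rad, forces in N, time in s.
With the tool pointing down it reaches from about 0.3 to 0.875 m from the base axis. Payload 6.4 kg.
Tool frame: the origin (TCP) lies at the very end of the fingers, on their centre line; the grasp point (between the pads) lies 19 mm behind it; z points along the fingers, y is the line along which they close (so a half turn about z gives the same grasp; the last joint's range is limited). The gripper opens to 85 mm and grips with 20 to 120 N. Pads are 22 mm wide; open, the fingers measure 114 mm over their backs; the gripper's body (76 mm by 85 mm) begins 54 mm behind the grasp point. The pads swing forward as they close: fully open they stand 13 mm farther back than shut.
Start: joints at [-1.35, 0.181, 1.607, -0, 1.354, -0.206], TCP at [0.238, -0.523, 0.231] pointing down, gripper open.
Joint ranges: [-2.99, 2.99], [-0.89, 2.07], [0.3, 2.58], [-1.14, 4.28], [0, 2.63], [-3.12, 3.12]. Speed limits (rad/s): [2.57, 2.57, 3.01, 3.14, 3.14, 3.14].

INTERFACE

Orientations are given as a unit quaternion [w, x, y, z].
In Python, from plant import bot, jaws, planner, optics, job, nets gives the robot as it stands. The module is installed in compiled form; this text tells all that it offers. Calls block until the motion is done:
- bot.move_to(position, orientation): joint-space move of the TCP to a pose.
- bot.movel(position, rot=None, velocity=0.15, stop_force=None): straight line of the TCP; rot=None keeps the orientation; velocity is the mean speed in m/s. With stop_force (N) it stops when the force on the tool has changed by that much, and returns True; else False.
- bot.set_joints(angles): joint-space move.
- jaws.command_gripper(opening, effort=None): opening from 0.0 (shut) to 1.0 (fully open); effort is the grip in N (None keeps the last); returns when the fingers have stopped.
- bot.sleep(seconds).
- planner.inverse_kinematics(position, orientation): joint angles nearest the present ones, or None.
- optics.grab_frame(name): name is "scene" or "top" or "wrist"; returns the picture (480x640x3 uint8, red, green, blue); there is no depth.
- optics.camera_info(name): a dict with "intrinsics" (3x3 intrinsics, pixels), "R" (3x3) and "t" (3): a world point X has camera coordinates R X + t. Camera axes: x right, y down, z forward; pixel columns grow to the right and rows downward; lengths in m; the calibration is good to about 2 mm. A picture is of the moment at which its call begins: read the wrist's pose just before it. camera_info takes no time and is no camera call; for the wrist camera it gives the pose at the moment of the call.
A pose or a line that the arm cannot do raises bot.MotionError and nothing moves.
- job.hand_in(): hands the job in; it is judged then, once.
Trained networks look in the newest picture that a camera, given by its name, has taken for a name from the list of things; names that differ only in an ending like _2 or _b are one class to them, and where a whole thing is asked for, a point or a joint stands for the part that bears it (a point fixed in the world has none). Each returns a list of dicts, best first, with "confidence" (0 to 1); they miss things now and then, are a little off and sometimes report something else, mostly with a low value. They report only what shows in the picture. A call takes as long as a camera call. They do not tell look-alikes from the thing itself.
- nets.boxes_of(thing, camera): "pixel" ([column, row] in pixels, amid what is visible of it).
- nets.silhouettes(thing, camera): "pixels" (480x640 bool, what is visible of it) and "pixel" ([column, row] in pixels, amid what is visible of it).
Readings, each from a call of its own:
- bot.current_time(): time.
- bot.current_joint_pos(): joint angles.
- bot.current_joint_vel(): joint speeds.
- bot.current_joint_torque(): joint torques, N m.
- bot.current_tool_pos(): TCP position.
- bot.current_ee_rot(): TCP orientation.
- bot.current_contact_force(): force on the tool from outside, world axes, zero at the start.
- bot.current_ft_torque(): the same for the moment, N m.
- bot.current_grip_width(): opening from 0.0 (shut) to 1.0 (fully open).
- bot.current_finger_force(): force on a finger pad.
Only numpy, scipy, OpenCV 4.12 (cv2) and the standard library are available. Lean on these libraries where they do the work, as an engineer would, in place of code of your own. Each camera call takes 0.05 s, during which the arm holds its last target. There are 200 camera calls.

## Working session

There is one attempt and no reset: what is moved stays moved. The work goes in short steps, each a Python script; the robot and the scene stay as the last script left them, time stands still between calls to the robot, and variables do not carry over. Pictures are saved under pics/ and viewed, at most 10 in all, crops included, and the job is handed in when it is done.

```bash
mkdir -p pics; cat > h.py <<'E'
import numpy as np, cv2
from plant import bot, jaws, planner, optics, job, nets
from scipy.spatial.transform import Rotation as R
def q2R(q): return R.from_quat([q[1],q[2],q[3],q[0]]).as_matrix()
def R2q(M):
    q=R.from_matrix(M).as_quat(); return [q[3],q[0],q[1],q[2]]
def snap(cam,name=None,crop=None,scale=1):
    im=optics.grab_frame(cam)
    if name:
        o=im[...,::-1]
        if crop: o=o[crop[1]:crop[3],crop[0]:crop[2]]
        cv2.imwrite('pics/'+name+'.png',cv2.resize(o,None,fx=scale,fy=scale,interpolation=cv2.INTER_CUBIC))
    return im
def cam(name):
    c=optics.camera_info(name); return np.array(c['intrinsics']),np.array(c['R']),np.array(c['t'])
def onplane(px,c,z=0.0):
    K,Rc,t=c; px=np.atleast_2d(px).astype(float)
    d=(Rc.T@np.linalg.inv(K)@np.c_[px,np.ones(len(px))].T).T; o=-Rc.T@t
    return o+d*((z-o[2])/d[:,2])[:,None]
def proj(X,c):
    K,Rc,t=c; p=(K@(Rc@np.atleast_2d(X).T+t[:,None])).T; return p[:,:2]/p[:,2:]
E
python3 - <<'E'
from h import *
ims={c:snap(c) for c in ("scene","top")}
cv2.imwrite('pics/a_scene.png',ims['scene'][...,::-1]); cv2.imwrite('pics/a_top.png',ims['top'][...,::-1])
for c in ("scene","top"):
    k=cam(c); print(c,k[0][0,0],-k[1].T@k[2],k[1][2])
    for n in ("carrier","carrier_grip","deck","mixer","lever","lever_tip","beaker","tipbox","jar"):
        try: print(n,[(np.round(d['pixel']).tolist(),round(d['confidence'],2)) for d in nets.boxes_of(n,c)[:4]])
        except Exception as e: print(n,e)
print(bot.current_time())
E
```

```text
scene 581.1118700389894 [1.07600928 0.57080273 0.95851523] [-0.52237656 -0.4099468  -0.74770739]
carrier [([330.0, 322.0], 0.85), ([488.0, 263.0], 0.84), ([421.0, 325.0], 0.75), ([510.0, 369.0], 0.59)]
carrier_grip [([512.0, 370.0], 0.93), ([420.0, 328.0], 0.92), ([330.0, 322.0], 0.68), ([207.0, 251.0], 0.4)]
deck [([217.0, 222.0], 0.63)]
mixer [([206.0, 251.0], 0.6)]
lever []
lever_tip [([187.0, 173.0], 0.68)]
beaker [([265.0, 353.0], 0.91)]
tipbox [([361.0, 406.0], 0.63)]
jar [([340.0, 255.0], 0.71)]
top 580.3954333074653 [0.25313674 0.10630631 1.53396595] [ 1.61182189e-01 -6.51588700e-04 -9.86924454e-01]
carrier [([217.0, 265.0], 0.82), ([274.0, 229.0], 0.7), ([148.0, 268.0], 0.65), ([199.0, 347.0], 0.65)]
carrier_grip [([203.0, 350.0], 0.79), ([149.0, 267.0], 0.78), ([218.0, 266.0], 0.77), ([272.0, 231.0], 0.76)]
deck [([376.0, 215.0], 0.71)]
mixer [([387.0, 221.0], 0.83)]
lever [([444.0, 240.0], 0.59)]
lever_tip [([442.0, 241.0], 0.59)]
beaker [([288.0, 166.0], 0.68), ([374.0, 214.0], 0.29)]
tipbox [([217.0, 182.0], 0.63)]
jar [([304.0, 274.0], 0.76)]
1.0
```

View pics/a_scene.png

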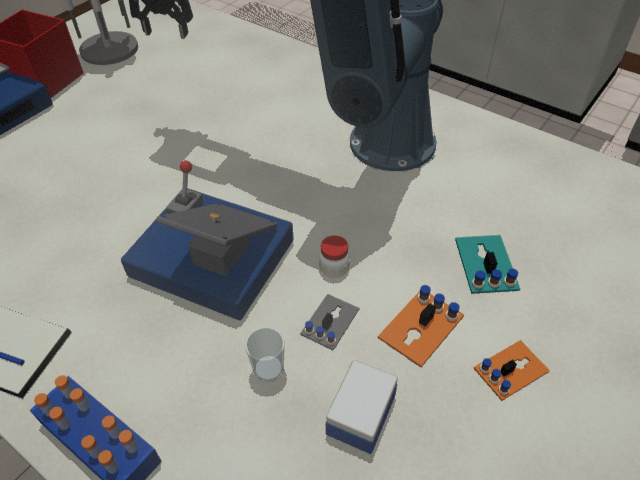

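View pics/a_top.png

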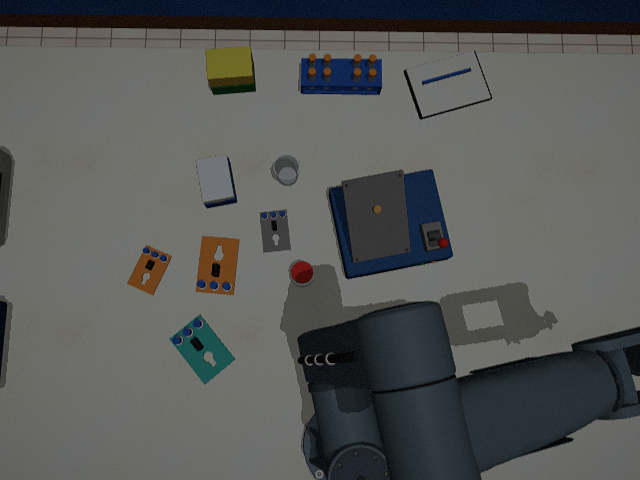

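The pictures show four carrier-like plates:

| Plate | Top picture | Scene picture |
|---|---|---|
| Large orange | (217,265) | (421,325) |
| Small orange | (149,267) | (511,369) |
| Grey | (274,229) | (330,322) |
| Turquoise | (200,347) | (488,263) |

Grey and turquoise are excluded, and the larger orange plate is the one meant, so my target is top (217,265). The mixer is at top (387,221), the stud at (377,209) and the lever ball at (443,242).

```bash
python3 - <<'E'
from h import *
im=snap('scene','b_crop',(360,220,560,410),3)
im=optics.grab_frame('top'); c=cam('top')
hsv=cv2.cvtColor(im,cv2.COLOR_RGB2HSV)
m=cv2.inRange(hsv,(5,150,80),(20,255,255))
n,l,st,ce=cv2.connectedComponentsWithStats(m)
for i in range(1,n):
    if st[i,4]>200:
        r=cv2.minAreaRect(np.argwhere(l==i)[:,::-1].astype(np.float32)); b=cv2.boxPoints(r)
        W=onplane(b,c,.006)[:,:2]; print(st[i,4],b.round().tolist(),W.round(3).tolist(),'ctr',W.mean(0).round(4),'sides',np.linalg.norm(W[1]-W[0]).round(3),np.linalg.norm(W[2]-W[1]).round(3))
# bolts/mixer silhouette
for n_ in ('mixer','deck'):
    s=nets.silhouettes(n_,'top')
    for d in s[:2]:
        b=cv2.boxPoints(cv2.minAreaRect(np.argwhere(d['pixels'])[:,::-1].astype(np.float32)))
        print(n_,d['confidence'],d['pixels'].sum(),b.round(1).tolist(), onplane(b,c,.06 if n_=='mixer' else .14)[:,:2].round(3).tolist())
br=[nets.boxes_of(x,'top') for x in ('stud','lever_tip')]
print([[ (d['pixel'],d['confidence']) for d in b[:2]] for b in br])
print('stud',onplane([377,209],c,.1687),'ball',onplane([443,242],c,.15))
for z,p in ((.09,(288,163)),(.07,(302,271)),(.07,(214,182))): print(onplane(p,c,z).round(3))
w=cam('wrist'); T=q2R(bot.current_ee_rot()); p=np.array(bot.current_tool_pos())
print('wristcam in tool', (T.T@(-w[1].T@w[2]-p)).round(4), (w[1]@T).round(3).tolist(), w[0].round(1).tolist())
E
```

```text
1600 [[195.0, 291.0], [201.0, 235.0], [239.0, 239.0], [233.0, 295.0]] [[0.381, 0.399], [0.531, 0.39], [0.521, 0.29], [0.372, 0.3]] ctr [0.4514 0.3446] sides 0.149 0.101
879 [[127.0, 283.0], [146.0, 244.0], [171.0, 257.0], [152.0, 295.0]] [[0.4, 0.58], [0.505, 0.535], [0.472, 0.467], [0.368, 0.513]] ctr [0.4363 0.5239] sides 0.114 0.075
mixer 0.7 10370 [[325.70001220703125, 183.5], [434.29998779296875, 161.6999969482422], [453.6000061035156, 257.8999938964844], [344.8999938964844, 279.6000061035156]] [[0.663, 0.06], [0.725, -0.227], [0.47, -0.27], [0.41, 0.009]]
deck 0.65 5064 [[340.3999938964844, 177.39999389648438], [402.5, 169.3000030517578], [413.70001220703125, 254.3000030517578], [351.6000061035156, 262.3999938964844]] [[0.656, 0.026], [0.679, -0.129], [0.466, -0.153], [0.444, -0.002]]
[[([375.6, 216.0], 0.96)], [([442.1, 241.5], 0.6), ([285.1, 167.7], 0.32)]]
stud [[ 0.57055431 -0.06108629  0.1687    ]] ball [[ 0.49504218 -0.22257783  0.15      ]]
[[0.708 0.158 0.09 ]]
[[0.43  0.118 0.07 ]]
[[0.66  0.351 0.07 ]]
wristcam in tool [ 0.0684 -0.001  -0.1426] [[0.0, 1.0, 0.0], [-0.963, 0.0, -0.27], [-0.27, -0.0, 0.963]] [[427.4, 0.0, 315.9], [0.0, 427.4, 240.0], [0.0, 0.0, 1.0]]
```

View pics/b_crop.png

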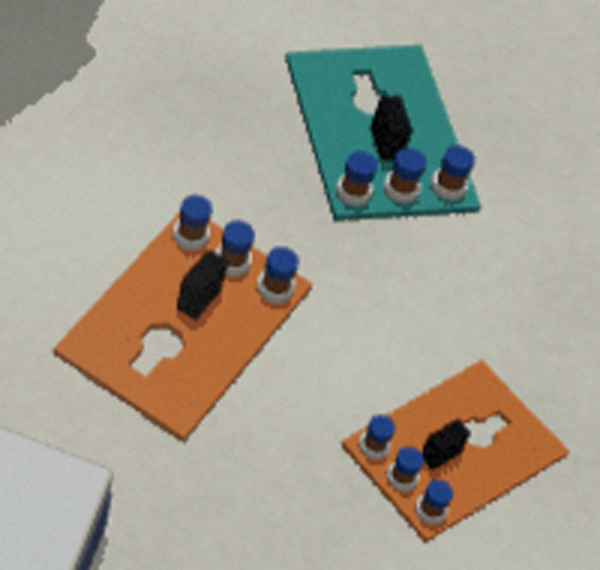

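The crop confirms it: the large orange plate is at scene (421,325), crop (185,320). It measures 150 x 101 mm, while the other orange one is 114 x 75 mm. Now I'll look at the mixer from near, then at the carrier.

```bash
cat >> h.py <<'E'
def tool(yaw,tilt=0.0):
    "tool x = deck x of a slope 'tilt' with given yaw, z into the slope"
    c,s=np.cos(yaw),np.sin(yaw); e=np.array([c,s,0]); u=np.array([0,0,1.]); y=np.array([-s,c,0])
    x=np.cos(tilt)*e+np.sin(tilt)*u; z=-(-np.sin(tilt)*e+np.cos(tilt)*u)
    return np.c_[x,-y,z]
TH=np.radians(35)
E
python3 - <<'E'
from h import *
import pickle
from scipy.ndimage import center_of_mass
V=[]
def look(p,M,name):
    bot.move_to(list(p),R2q(M)); bot.sleep(.2)
    c=cam('wrist'); im=snap('wrist',name)
    hsv=cv2.cvtColor(im,cv2.COLOR_RGB2HSV)
    V.append((name,c,im)); print(name,bot.current_joint_pos(),bot.current_time()); return im,c
look((.58,-.06,.42),tool(.2),'w1')
for n in ('stud','lever_tip'): print(n,[(np.round(d['pixel'],1).tolist(),d['confidence']) for d in nets.boxes_of(n,'wrist')[:2]])
e=np.array([np.cos(.2),np.sin(.2),0])
M=tool(.2,TH); 
look(np.array([.57,-.061,.157])-M[:,2]*.22+M[:,0]*.0,M,'w2')
for n in ('stud','lever_tip'): print(n,[(np.round(d['pixel'],1).tolist(),d['confidence']) for d in nets.boxes_of(n,'wrist')[:2]])
look((.46,.344,.30),tool(-.067),'w3')
pickle.dump(V,open('V.pkl','wb'))
E
```

```text
w1 [-3.07487498e-01  1.13716486e-01  1.31177367e+00 -6.49244186e-05
  1.71651053e+00  1.06422699e+00] 3.7167
stud [([315.9, 188.5], 0.74)]
lever_tip [([443.1, 295.1], 0.76), ([16.8, 211.8], 0.54)]
w2 [-0.84036457 -0.59522429  2.1492908   0.54102621  1.2916043   0.45521034] 4.9167
stud [([316.4, 213.4], 0.84)]
lever_tip [([499.1, 323.5], 0.88)]
w3 [4.33674586e-01 1.29101960e-01 1.52626247e+00 2.42375094e-05
 1.48556198e+00 2.07318660e+00] 6.8667
```

View pics/w1.png

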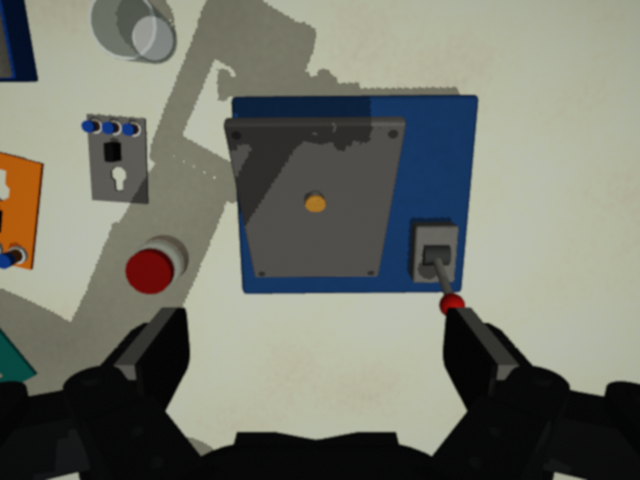

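View pics/w2.png

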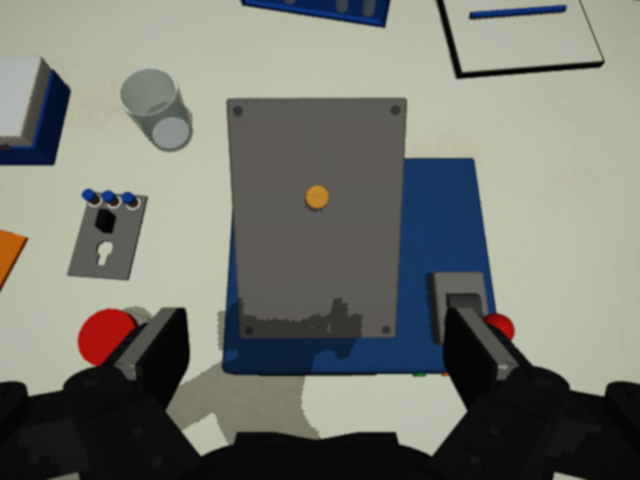

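View pics/w3.png

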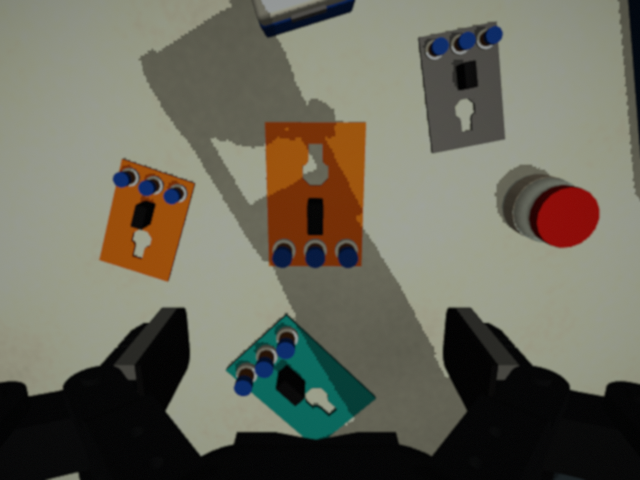

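w1 shows the deck nearly from above, with the brass head at (316,202) and the ball at (452,304). w2 shows it face-on, with deck corners (228,99), (407,99), (395,338) and (240,338) and the head at (317,197). w3 shows the target carrier at (316,195), keyhole end up. Next I'll fit the poses.

```bash
cat > fit.py <<'E'
from h import *
import pickle
from scipy.optimize import least_squares
V={n:(c,im) for n,c,im in pickle.load(open('V.pkl','rb'))}
def brass(im,box):
    x0,y0,x1,y1=box; h=cv2.cvtColor(im[y0:y1,x0:x1],cv2.COLOR_RGB2HSV)
    m=cv2.inRange(h,(10,120,90),(28,255,255)); n,l,s,ce=cv2.connectedComponentsWithStats(m); i=1+np.argmax(s[1:,4]); return ce[i]+[x0,y0],s[i]
b1,s1=brass(V['w1'][1],(290,170,345,235)); b2,s2=brass(V['w2'][1],(290,170,345,235)); print(b1,s1,b2,s2)
# refine deck edges in w2: dark-grey vs surroundings along rays
g=cv2.GaussianBlur(cv2.cvtColor(V['w2'][1],cv2.COLOR_RGB2GRAY),(3,3),0).astype(np.float32)
cor=np.float32([[228,99],[407,99],[395,338],[240,338]])
ref=cv2.cornerSubPix(g,cor.reshape(-1,1,2).copy(),(5,5),(-1,-1),(3,50,.01)).reshape(-1,2); print(ref.tolist())
def deckpts(p):
    x,y,yaw=p; M=tool(yaw,TH); X=M[:,0];Y=-M[:,1];Z=-M[:,2]; o=np.array([x,y,.14])
    f=lambda a,b,c: o+a*X+b*Y+c*Z
    return f
def res(p,full=False):
    f=deckpts(p)
    C=proj([f(.11,.075,0),f(.11,-.075,0),f(-.11,-.075,0),f(-.11,.075,0)],V['w2'][0])
    S=np.r_[proj(f(.03,0,.0135),V['w1'][0]),proj(f(.03,0,.014),V['w2'][0])]
    r=np.r_[(C-ref).ravel(),2*(S-[b1,b2]).ravel()]
    return r
s=least_squares(res,[.55,-.07,.2],loss='soft_l1'); print('deck',s.x,s.fun.round(1).tolist() if 0 else res(s.x).round(1).tolist())
c,im=V['w3']; h=cv2.cvtColor(im,cv2.COLOR_RGB2HSV); m=cv2.inRange(h,(3,150,60),(22,255,255)); n,l,st,ce=cv2.connectedComponentsWithStats(m)
i=[k for k in range(1,n) if 230<ce[k][0]<400 and st[k,4]>3000][0]
q=onplane(np.argwhere(l==i)[:,::-1]+0.0,c,.006)[:,:2].astype(np.float32); r=cv2.minAreaRect(q*1000); b=cv2.boxPoints(r)/1000; print('carrier',b.round(4).tolist(),np.array(r[0])/1000,r[1],r[2])
h2=h[190:245,295:340]; bk=(h2[...,2]<45); n,l,st,ce=cv2.connectedComponentsWithStats(bk.astype(np.uint8)); i=1+np.argmax(st[1:,4]); print('grip px',ce[i]+[295,190],st[i], onplane(ce[i]+[295,190],c,.03))
ft=cam('top');fs=cam('scene'); f=deckpts(s.x); print(proj(f(.03,0,.014),ft),proj(f(.03,0,.014),fs))
E
python3 fit.py
```

```text
[315.17586207 203.23103448] [ 15  25  21  17 290] [316.62022472 196.49662921] [ 15  15  24  24 445]
[[226.13882446289062, 99.0700912475586], [406.1212158203125, 97.91466522216797], [393.5064697265625, 336.3112487792969], [240.93759155273438, 337.29486083984375]]
deck [ 0.55608838 -0.06365292  0.20869643] [-1.6, -2.3, 1.5, -2.2, 2.1, 1.4, -1.9, 1.5, -0.2, 1.0, 0.2, -1.2]
carrier [[0.3750999867916107, 0.30140000581741333], [0.5235999822616577, 0.29109999537467957], [0.5306000113487244, 0.3901999890804291], [0.382099986076355, 0.40049999952316284]] [0.45284552 0.34579337] (99.32933807373047, 148.85757446289062) 86.00850677490234
grip px [314.94007491 216.42696629] [ 13   8  15  37 534] [[0.43740292 0.34666673 0.03      ]]
[[376.63616412 208.30147443]] [[214.56731194 214.6860747 ]]
```

Wrist fit gives the deck origin at (0.556,-0.064) with yaw 0.209, and the carrier centre at (0.453,0.346) with yaw -0.070. The fit agrees with the fixed cameras. Grasping now.

```bash
cat > inhand.py <<'E'
from h import *
def inhand(im,zt=.004,dbg=False):
    "carrier top plane at tool z=zt; returns carrier origin (x,y) & yaw in tool-x/-y frame"
    K,Rc,t=cam('wrist'); T=q2R(bot.current_ee_rot()); p=np.array(bot.current_tool_pos())
    Rt=Rc@T; tt=Rc@p+t; c=(K,Rt,tt)
    h=cv2.cvtColor(im,cv2.COLOR_RGB2HSV); m=cv2.inRange(h,(3,140,40),(22,255,255)); n,l,st,ce=cv2.connectedComponentsWithStats(m)
    i=1+np.argmax(st[1:,4]); l=(l==i)
    pts=onplane(np.argwhere(l)[:,::-1]+0.0,c,zt)[:,:2]
    # outer edges by bins
    E=[];L=[];Rr=[]
    for y in np.arange(-.04,.0401,.005):
        s=pts[abs(pts[:,1]-y)<.001]; E.append((y,s[:,0].max()))
    for x in np.arange(.02,.08,.004):
        s=pts[abs(pts[:,0]-x)<.001]; L.append((x,s[:,1].min())); Rr.append((x,s[:,1].max()))
    E,L,Rr=map(np.array,(E,L,Rr)); fe=np.polyfit(*E.T,1); fl=np.polyfit(*L.T,1); fr=np.polyfit(*Rr.T,1)
    print('far edge',fe.round(4),'sides',fl.round(4),fr.round(4),'area',st[i])
    return c,l
E
python3 - <<'E'
from inhand import *
yaw=-.0697; g=np.array([.45285-.016*np.cos(yaw),.3458-.016*np.sin(yaw)]); M=tool(yaw); q=R2q(M)
jaws.command_gripper(.75,60)
bot.move_to([g[0],g[1],.09],q)
print(bot.movel([g[0],g[1],.010],velocity=.08,stop_force=8), bot.current_tool_pos())
jaws.command_gripper(0.0,70)
print('w',bot.current_grip_width(),bot.current_finger_force())
bot.movel([g[0],g[1],.22],velocity=.15); bot.sleep(.2)
print('w',bot.current_grip_width(),bot.current_finger_force(),bot.current_contact_force(),bot.current_time())
im=snap('wrist','g1'); inhand(im)
E
```

```text
False [0.43739853 0.34717077 0.01057875]
w 0.17431188924645388 70.04602432250977
w 0.17284223420094774 69.14492726325989 [-0.01701051  0.4088501  -2.58619048] 11.475
far edge [-0.005   0.0903] sides [-0.0029 -0.0503] [0.0077 0.0483] area [  160    46   314   318 73465]
```

View pics/g1.png

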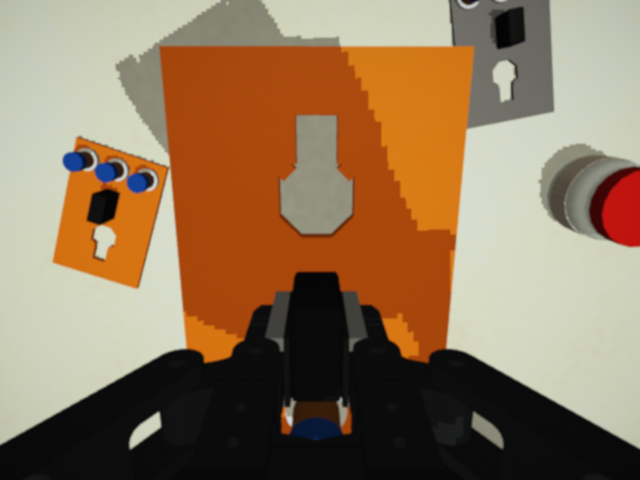

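g1 shows the carrier held straight, with the entry hole at (316,200) and the far edge at row 46. Its x offset in the hand is under 1 mm. Next I'll hover over the stud and look through the keyhole.

```bash
cat > place.py <<'E'
from inhand import *
D=(.55609,-.06365,.2087)
M=tool(D[2],TH); X=M[:,0];Y=-M[:,1];Z=-M[:,2]; stud=np.array([D[0],D[1],.14])+.03*X
ENT=np.array([.0403,-.0009,.0105])
def tcp(h,slide=0.,dx=0.,dy=0.): return list(stud+Z*h-X*slide+dx*X+dy*Y-M@ENT)
E
python3 - <<'E'
from place import *
bot.move_to(tcp(.15),R2q(M)); bot.movel(tcp(.035),velocity=.12); bot.sleep(.3)
im=snap('wrist','p1'); c,l=inhand(im)
# predicted pixels: stud head top & entry hole centre
w=cam('wrist'); print('head pred',proj(stud+.014*Z,w),'entry top pred',proj(np.array(bot.current_tool_pos())+M@(ENT-[0,0,.006]),w))
h=cv2.cvtColor(im[150:260,260:375],cv2.COLOR_RGB2HSV); print('tcp err',np.array(bot.current_tool_pos())-tcp(.035),bot.current_time(),bot.current_contact_force())
E
```

```text
far edge [-0.0002  0.0908] sides [ 0.0018 -0.0509] [0.0011 0.0488] area [  159    46   315   318 74312]
head pred [[315.61733651 191.41059529]] entry top pred [[316.33643908 203.279265  ]]
tcp err [ 4.65405646e-05 -2.57291886e-04  3.97736981e-04] 14.5917 [ 0.24551362  0.02477699 -2.4937685 ]
```

View pics/p1.png

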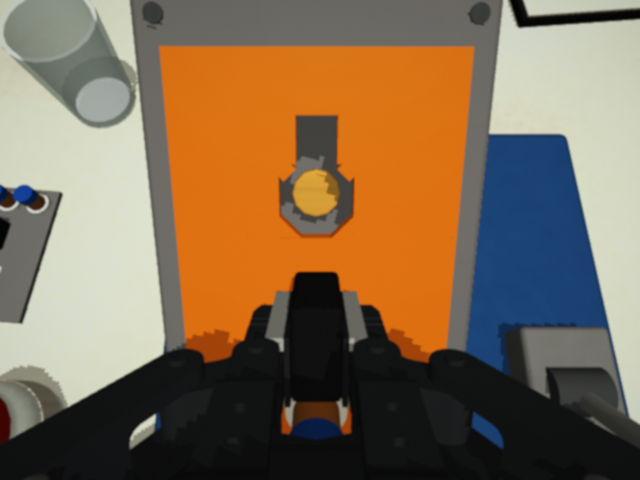

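p1 shows the brass head at (316,193), centred across the entry hole (centre column 316). It needs about 1 mm correction down the slope. Lowering, then sliding.

```bash
python3 - <<'E'
from place import *
dx=-.001
f0=np.array(bot.current_contact_force())
s=bot.movel(tcp(.012,0,dx),velocity=.05,stop_force=6); print('to12',s)
if not s:
    s=bot.movel(tcp(-.003,0,dx),velocity=.02,stop_force=6)
p=np.array(bot.current_tool_pos()); d=M.T@(p-np.array(tcp(0,0,dx))); print('seat',s,d.round(4),M.T@(np.array(bot.current_contact_force())-f0),bot.current_time())
im=snap('wrist','s1'); inhand(im)
E
```

```text
to12 False
seat True [ 0.      0.     -0.0003] [ 0.6259274  -1.34790306 -9.78288026] 15.7917
far edge [-0.0003  0.0908] sides [ 0.0025 -0.0509] [0.0022 0.0488] area [  159    46   316   318 76978]
```

View pics/s1.png

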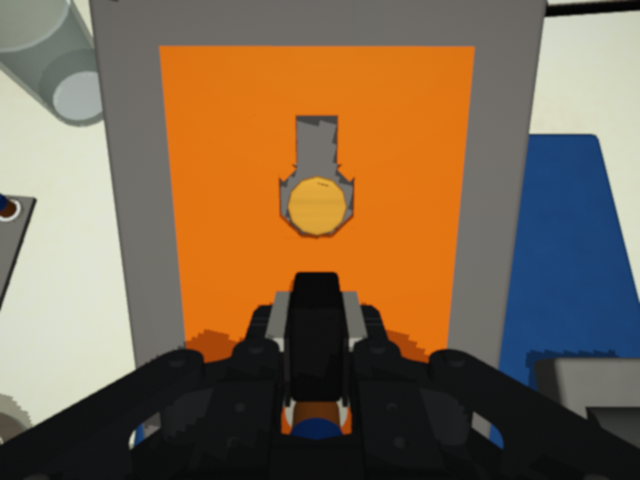

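s1 shows the head inside the entry hole at (317,206), with the plate in contact with the deck. Sliding down.

```bash
python3 - <<'E'
from place import *
dx=-.001
f0=M.T@np.array(bot.current_contact_force())
s=bot.movel(tcp(.0003,.020,dx),velocity=.03,stop_force=15)
p=np.array(bot.current_tool_pos()); print('A',s,(M.T@(p-np.array(tcp(0,0,dx)))).round(4),(M.T@np.array(bot.current_contact_force())-f0).round(2))
if not s:
    f0=M.T@np.array(bot.current_contact_force())
    s=bot.movel(tcp(.0003,.028,dx),velocity=.02,stop_force=12)
    p=np.array(bot.current_tool_pos()); print('B',s,(M.T@(p-np.array(tcp(0,0,dx)))).round(4),(M.T@np.array(bot.current_contact_force())-f0).round(2))
im=snap('wrist','s2'); inhand(im); print(bot.current_time())
E
```

```text
A False [-0.0205  0.0002 -0.0003] [-1.79  1.54 -0.23]
B True [-0.0246  0.0002 -0.0004] [ 5.52 -1.69  8.83]
far edge [-0.0002  0.0908] sides [-0.0009 -0.0508] [-0.0003  0.0488] area [  159    46   315   318 75991]
17.0083
```

View pics/s2.png

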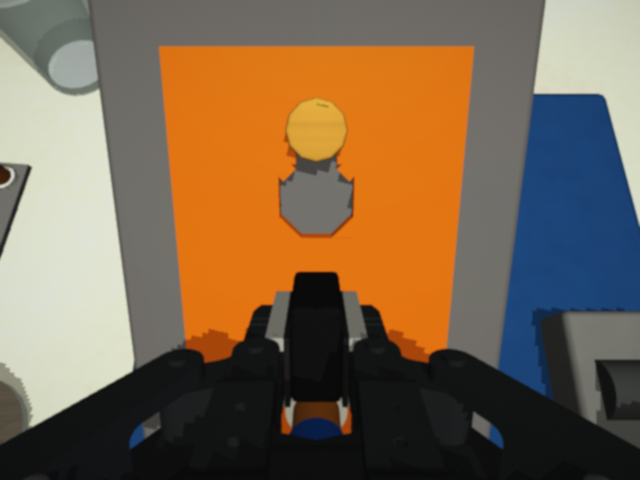

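s2 shows the head at the narrow end, (317,130), after 24.6 mm of slide with a firm stop. Releasing, backing off along the deck normal, and checking by numbers.

```bash
cat > chk.py <<'E'
from place import *
def check():
    w=cam('wrist'); im=snap('wrist')
    K,Rc,t=w; o=np.array([D[0],D[1],.14]); c=(K,Rc@np.c_[X,Y,Z],Rc@o+t)
    h=cv2.cvtColor(im,cv2.COLOR_RGB2HSV); m=cv2.inRange(h,(3,140,40),(22,255,255)); n,l,st,ce=cv2.connectedComponentsWithStats(m)
    d=[np.hypot(*(ce[k]-[316,220])) if st[k,4]>3000 else 1e9 for k in range(n)]; d[0]=1e9; i=int(np.argmin(d))
    q=onplane(np.argwhere(l==i)[:,::-1]+0.0,c,.006)[:,:2]
    E=[];L=[];Rr=[];B=[]
    for y in np.arange(-.04,.0401,.005):
        s=q[abs(q[:,1]-y)<.0015]; E.append((y,s[:,0].max())); B.append(s[:,0].min())
    for x in np.arange(-.06,.04,.005):
        s=q[abs(q[:,0]-x)<.0015]; L.append((x,s[:,1].min())); Rr.append((x,s[:,1].max()))
    E,L,Rr=map(np.array,(E,L,Rr))
    print('far',np.polyfit(*E.T,1).round(4),'sides',np.polyfit(*L.T,1).round(4),np.polyfit(*Rr.T,1).round(4),'near min',min(B).round(4))
    hb=cv2.inRange(h,(16,120,60),(30,255,255))
    for n_ in ('stud',): print([(d['pixel'],d['confidence'],onplane(d['pixel'],c,.014)[0].round(4)) for d in nets.boxes_of(n_,'wrist')[:1]])
    cv2.imwrite('pics/chk.png',im[...,::-1])
E
python3 - <<'E'
from chk import *
jaws.command_gripper(.45); bot.sleep(.3)
p=np.array(bot.current_tool_pos()); print(bot.current_contact_force())
bot.movel(list(p+.05*Z),velocity=.06); bot.movel(list(p+.15*Z),velocity=.15); bot.sleep(.2)
check(); print(bot.current_time(),bot.current_contact_force())
E
```

```text
[-0.20679033 -0.10010384  0.15144988]
far [0.0012 0.055 ] sides [-0.0018 -0.0499] [-0.0013  0.0501] near min -0.0954
[([316.7, 78.6], 0.6, array([ 0.0576, -0.0004,  0.014 ]))]
19.7583 [ 0.70065079 -0.23049004  0.8842555 ]
```

The carrier reads flat and straight: yaw about 0.001, side edges at ±50 mm, far edge at 55 mm against 56 nominal. So it's home. Now the lever.

```bash
cat > lev.py <<'E'
from chk import *
ex=np.array([np.cos(D[2]),np.sin(D[2]),0]); ey=np.array([-np.sin(D[2]),np.cos(D[2]),0]); O=np.array([D[0],D[1],0])-.045*ey
def mp(x,y,z): return list(O+x*ex+y*ey+np.array([0,0,z]))
Mv=tool(D[2]); q=R2q(Mv)
def red(camn):
    im=optics.grab_frame(camn); h=cv2.cvtColor(im,cv2.COLOR_RGB2HSV); m=cv2.inRange(h,(0,150,60),(4,255,255))|cv2.inRange(h,(174,150,60),(179,255,255))
    n,l,st,ce=cv2.connectedComponentsWithStats(m); return [(ce[k].round(1).tolist(),int(st[k,4])) for k in range(1,n) if 15<st[k,4]<1500]
def tip(a): return mp(-.06+.08*np.sin(a-.5),-.095,.082+.08*np.cos(a-.5))
E
python3 - <<'E'
from lev import *
im=cv2.imread('pics/chk.png')[...,::-1]; h=cv2.cvtColor(np.ascontiguousarray(im),cv2.COLOR_RGB2HSV); m=cv2.inRange(h,(17,120,60),(30,255,255)); m[300:]=0; n,l,st,ce=cv2.connectedComponentsWithStats(m)
K,Rc,t=cam('wrist'); c=(K,Rc@np.c_[X,Y,Z],Rc@np.array([D[0],D[1],.14])+t)
print('brass',[(ce[k].round(1).tolist(),st[k,4],onplane(ce[k],c,.014)[0].round(4)) for k in range(1,n) if st[k,4]>60])
jaws.command_gripper(0.0)
print('red scene',red('scene'),'pred0',proj(tip(0),cam('scene')),'pred1',proj(tip(1.),cam('scene')))
bot.move_to(mp(-.150,-.095,.25),q); bot.movel(mp(-.150,-.095,.140),velocity=.15)
s=bot.movel(mp(-.075,-.095,.140),velocity=.08,stop_force=10); print(s,Mv.T@(np.array(bot.current_tool_pos())-O))
s=bot.movel(mp(-.032,-.095,.140),velocity=.04,stop_force=10); print(s,Mv.T@(np.array(bot.current_tool_pos())-O),bot.current_contact_force(),bot.current_time())
print('red scene',red('scene'))
E
```

```text
brass [([316.3, 124.7], np.int32(710), array([ 0.0296, -0.0003,  0.014 ]))]
red scene [([184.4, 163.7], 24), ([333.8, 245.6], 416)] pred0 [[187.32190162 165.8553968 ]] pred1 [[166.74430278 188.48460283]]
False [-0.07525289  0.09484524 -0.13982577]
True [-0.04626381  0.09474409 -0.13921602] [-2.35311816 -1.44876399  1.75713784] 23.65
red scene [([334.1, 246.0], 414)]
```

The push stopped at TCP mixer x = -46 mm, just where full throw was predicted. Backing off and checking the ball.

```bash
python3 - <<'E'
from lev import *
bot.movel(mp(-.085,-.095,.140),velocity=.15); bot.movel(mp(-.10,-.095,.26),velocity=.2); bot.sleep(.2)
for cn in ('scene','top','wrist'):
    print(cn,red(cn),{a:proj(tip(a),cam(cn)).round(1).tolist() for a in (.9,1.0)},[(d['pixel'],round(d['confidence'],2)) for d in nets.boxes_of('lever_tip',cn)[:2]])
print(bot.current_time(),bot.current_tool_pos())
E
```

```text
scene [([334.0, 245.7], 425)] {0.9: [[168.4, 185.0]], 1.0: [[166.7, 188.5]]} [([229.2, 215.0], 0.71), ([171.4, 192.1], 0.46)]
top [([437.0, 213.9], 38), ([301.7, 271.9], 369)] {0.9: [[436.3, 216.4]], 1.0: [[435.3, 213.9]]} [([303.5, 272.0], 0.51), ([436.7, 217.1], 0.48)]
wrist [] {0.9: [[318.5, 113.7]], 1.0: [[318.5, 100.2]]} [([315.7, 108.9], 0.83), ([256.0, 113.1], 0.53)]
25.3667 [ 0.48723489 -0.22128746  0.25978314]
```

```bash
python3 - <<'E'
from lev import *
def wr():
    im=optics.grab_frame('wrist'); h=cv2.cvtColor(im,cv2.COLOR_RGB2HSV); m=cv2.inRange(h,(0,150,40),(5,255,255))|cv2.inRange(h,(172,150,40),(179,255,255))
    n,l,st,ce=cv2.connectedComponentsWithStats(m); print([(ce[k].round(1).tolist(),st[k].tolist()) for k in range(1,n) if st[k,4]>300])
    print({a:proj(tip(a),cam('wrist')).round(1).tolist() for a in (.9,.95,1.0)})
wr()
bot.movel(mp(-.10,-.095,.140),velocity=.2); bot.movel(mp(-.055,-.095,.140),velocity=.12,stop_force=15)
print(bot.movel(mp(-.03,-.095,.140),velocity=.04,stop_force=18),(Mv.T@(np.array(bot.current_tool_pos())-O)).round(4))
bot.movel(mp(-.085,-.095,.140),velocity=.15); bot.movel(mp(-.10,-.095,.26),velocity=.2); bot.sleep(.2); wr()
# final carrier + bystander check
bot.move_to(tcp(.15,.0246,-.001),R2q(M)); bot.sleep(.2); check()
im=optics.grab_frame('top')
for n in ('beaker','tipbox','jar'): print(n,[d['pixel'] for d in nets.boxes_of(n,'top')[:1]])
print(bot.current_time())
E
```

```text
[([318.3, 101.7], [296, 78, 45, 48, 1704])]
{0.9: [[318.3, 113.8]], 0.95: [[318.3, 107.0]], 1.0: [[318.3, 100.4]]}
True [-0.0463  0.095  -0.1394]
[([320.2, 99.1], [298, 75, 46, 49, 1746])]
{0.9: [[319.9, 111.5]], 0.95: [[319.9, 104.6]], 1.0: [[320.0, 97.9]]}
far [-0.0004  0.0549] sides [-0.     -0.0499] [-0.001  0.05 ] near min -0.0954
[([316.8, 81.1], 0.76, array([ 0.0572, -0.0013,  0.014 ]))]
beaker [[289.1, 163.6]]
tipbox []
jar [[304.3, 273.4]]
29.775
```

The lever is at its end stop (about 1.0), the carrier is unchanged, and nothing else was disturbed, so I'm handing in.

```bash
python3 -c "
from h import *
print(job.hand_in())"
```

```text
the job is handed in; nothing more can be done
None
```

The job is handed in, at about 30 s of robot time: the large orange carrier is fully home on the stud, flat and straight with the deck, and the red lever is fully over (about 1.0); in the final top picture the beaker and jar were where they started, and the tip box wasn't detected there, though the arm never went near it.

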